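# Unlock a filter carriage and click it into its notch

### The job

The filter carriage on the little rail is locked by a red plug: pull the plug straight up out of its socket against its spring catch and put it down in the yellow parts tray. Then take the carriage by its black grip and slide it slowly along the rail to the click stop until its notch drops onto the stop's sprung ball, without running on past it, and finish still holding the grip there with the fingers closed on it. Leave the other things on the cart where they are.

Things in the scene. Friction and masses are not known exactly. Their poses are not given: they have to be found in the camera images.
- filter_rail: Fixed aluminium rail, 60 mm wide (x), 270 mm long; its y axis is the sliding direction. The carriage starts at the -y end; x points across to the socket side. Origin: centre of its underside on the cart top; z up. Turned by up to 0.25 rad about z. Steel guide up to 18 mm high; black end stops 26 mm high.
- lock_plug: Loose red plug, brass shank, 60 g, seated at first, axes parallel to the rail's. Origin: centre of its flange's underside, z up. Flange 24 (x) x 22 (y) x 6 mm; above it the grip, 14 mm thick (x), 22 wide (y), 6 to 36 mm above the origin; 14 mm square shank reaching 27.3 mm below. Seated, it blocks the carriage's wing.
- socket (a point): Centre of the mouth of the plug's 16 mm square hole, top of the black socket block (28 x 44 mm, 36 mm high above the cart top) beside the rail; axes as the rail's. The seated plug's origin is here. Two sprung balls inside hold the shank's waist: 10 to 13 N straight up frees it within 7 mm; it is clear after 28 mm.
- parts_tray: Fixed yellow open tray, 100 (x) x 120 (y) x 28 mm high, walls and floor 4 mm thick. Origin: centre of its underside on the cart top.
- carriage (a joint): Position of the blue carriage along the rail, m: 0 at the -y end, growing toward the rail's +y, stops at 0.215. Slides with about 1.5 N of friction and stays where left.
- grip (a point): Centre of the carriage's black upright grip: 24 mm across the rail (x), 16 mm along it (y), 38 mm high, 61 mm above the cart top; axes as the rail's. Below is the carriage, 40 x 40 mm, top 42 mm above the cart top; a steel wing with an amber filter reaches 56 mm out on the socket side (32 mm along the rail, top at 44 mm).
- notch (a point): Point on the carriage midway between the two upright ridges (8 mm thick, centres 12 mm apart) on its side away from the socket: the gap is the notch. Same place along the rail as the grip's centre; axes as the rail's. The leading ridge meets the ball about 12 mm early.
- stop_ball (a point): Rest centre of the sprung steel ball (12 mm) of the grey click stop (26 x 30 mm, top 41 mm, red screw to 45 mm above the cart top), fixed anywhere along the rail's side away from the socket; axes as the rail's. In the notch, notch agrees with it along y. Entry: sudden 5 to 9 N resistance fading over 6 mm, then a pull in; about 7 N resists leaving.
- strips_0: Bystander: loose white bottle with a teal cap, 33 mm across, 60 mm high. Origin: centre of its underside.
- vial_1: Bystander: loose glass vial with a green cap, 21 mm across, 49 mm high. Origin: centre of its underside.

How it is judged:
By the outcome, as a careful person would: the job done as asked, in the order asked, and still so for the second after the job is handed in, while the arm keeps its last pose, push and grip.
It also fails if it takes over 54 s, if anything falls off the work surface, if the arm or the gripper's body presses on something with over 40 N, if the wrist force passes 120 N, or if a joint passes its speed limit or range.

### The arm

A 6-joint arm with a two-finger parallel gripper is mounted at the origin on a cart in front of the work surface, level with it; the furniture and walls round the work are solid. World frame = base frame: x ahead of the robot, y to its left, z up, the work surface at z = 0. Lengths are in mm, angles in rad, forces in N, time in s.
With the tool pointing down it reaches from about 325 to 900 mm from the base axis. Payload 6.1 kg.
Tool frame: the origin (TCP) lies between the finger pads, 19 mm behind the fingertips; this is the grasp point; z points along the fingers, y is the line along which they close (so a half turn about z gives the same grasp; the last joint's range is limited). The gripper opens to 87 mm and grips with 3 to 60 N. Pads are 19 mm wide; open, the fingers measure 117 mm over their backs; the gripper's body (75 mm by 190 mm) begins 51 mm behind the grasp point.
Start: joints at [-1.356, 0.22, 1.526, -0, 1.395, -0.126], TCP at [208.893, -589.05, 241.238] pointing down, gripper open.
Joint ranges: [-2.98, 2.98], [-0.91, 2.08], [0.09, 2.57], [-1.24, 4.39], [0.2, 2.65], [-2.68, 2.68]. Speed limits (rad/s): [2.57, 2.57, 3.01, 3.14, 3.14, 3.14].

### API

Orientations are given as a unit quaternion [x, y, z, w].
In Python, from workcell import manip, imaging, readout, ticket gives the robot as it stands (manip), with the cameras (imaging), the readings (readout) and the job (ticket).
- The arm moves only by the shell command python3 steer.py 'ROWS'. ROWS is 1 to 8 rows, parted by a bar, with the numbers parted by spaces; each row has 7 numbers: dx, dy, dz in mm, then a rotation vector rx, ry, rz in rad, then the opening from 0.0 (shut) to 1.0 (fully open); each row is the pose to reach, as a shift and turn from the pose commanded when the command began, along the tool's axes at that moment; what a row does not reach only later rows make up. A row lasts 1/10 s, in which the tool goes at most 50 mm and 0.15 rad, less where a joint would pass 70% of its speed; a pose out of reach is approached as far as the arm can. The fingers move at their own pace and stop on an object; the grip force is fixed at half the most. Time passes only in rows, so rows that do not move let the fingers close. It prints the time, the measured TCP pose, the force, the opening and the grip force at its end. Input that does not fit is refused with a message, and nothing moves.
- readout.sense(): the state, without advancing time (a new reading comes with each control period).
- imaging.grab_frame(name): name is "scene" or "side" or "wrist"; returns a dict with "image" (480x640x3 uint8, blue, green, red), "intrinsics" (3x3 intrinsics, pixels), "k1" (the pictures are not rectified: a ray, as slopes to the right and down, at radius r is drawn at 1 + k1 r^2 times it, then the intrinsics apply), "cam_to_world" (4x4, takes a point from camera to world coordinates). Camera axes: x right, y up, looking along -z (the intrinsics and any distortion apply to the point x, -y, -z); pixel columns grow to the right and rows downward; lengths in mm; the calibration is good to about 2 mm. A picture is of the moment at which its call begins. There is no depth.
- ticket.finish_job(): hands the job in; it is judged then, once.
The state is a dict: "clock": time; "joint_pos": joint angles; "qvel": joint speeds; "joint_efforts": joint torques, N m; "position": TCP position; "eef_rot": TCP orientation; "wrist_force": force on the tool from outside, world axes, zero at the start; "wrist_torque": the same for the moment, N m; "opening": opening from 0.0 (shut) to 1.0 (fully open); "grip_force": force on a finger pad.
Only numpy, scipy, OpenCV 4.12 (cv2) and the standard library are available. Lean on these libraries where they do the work, as an engineer would, in place of code of your own. Each camera call takes 0.05 s, during which the arm holds its last target. There are 200 camera calls.

## Working session

There is one attempt and no reset: what is moved stays moved. The work goes in short steps, Python scripts to look and compute and a shell command to move; the robot and the scene stay as the last step left them, time stands still between calls to the robot, and variables do not carry over. Pictures are saved under pics/ and viewed, at most 13 in all, crops included, and the job is handed in when it is done.

```bash
ls; mkdir -p pics
python3 - <<'E'
from workcell import manip, imaging, readout, ticket
import cv2,numpy as np
for n in("scene","side"):
    f=imaging.grab_frame(n); cv2.imwrite(f"pics/{n}0.png",f["image"]); print(n,f["intrinsics"],f["k1"],np.round(f["cam_to_world"],3))
f=imaging.grab_frame("wrist");cv2.imwrite("pics/wrist0.png",f["image"])
s=readout.sense();print(s)
E
```

```text
pics
steer.py
workcell.py
scene [[553.28795147   0.         321.60625791]
 [  0.         553.28795147 236.42518704]
 [  0.           0.           1.        ]] -0.10334120661209667 [[ 8.63000e-01  3.74000e-01 -3.41000e-01  2.51101e+02]
 [-5.06000e-01  6.33000e-01 -5.86000e-01 -4.66752e+02]
 [-3.00000e-03  6.78000e-01  7.35000e-01  7.62952e+02]
 [ 0.00000e+00  0.00000e+00  0.00000e+00  1.00000e+00]]
side [[524.98329496   0.         323.77837766]
 [  0.         524.98329496 241.33059856]
 [  0.           0.           1.        ]] -0.1282509946905118 [[ 1.00000e+00 -6.00000e-03 -1.60000e-02  5.69444e+02]
 [-1.30000e-02  4.02000e-01 -9.16000e-01 -8.29573e+02]
 [ 1.20000e-02  9.16000e-01  4.01000e-01  4.83179e+02]
 [ 0.00000e+00  0.00000e+00  0.00000e+00  1.00000e+00]]
{'clock': 0.15, 'joint_pos': array([-1.35610732e+00,  2.21030691e-01,  1.52739207e+00,  2.11098620e-05,
        1.39466665e+00, -1.26076061e-01]), 'qvel': array([-0.00155732, -0.00250095, -0.00235031, -0.00067771,  0.00063004,
       -0.00169468]), 'joint_efforts': array([-9.72214766e-04, -4.95196402e+01, -3.87881899e+01,  6.99685793e-02,
        5.31385140e-02, -6.58496651e-05]), 'position': array([ 208.79883447, -588.60557675,  240.37420462]), 'eef_rot': array([ 9.85520016e-01,  1.69557479e-01, -2.27671737e-05, -7.48105690e-04]), 'wrist_force': array([ 0.46675698, -0.02357583,  0.51499654]), 'wrist_torque': array([ 0.01906533,  0.03535985, -0.02057171]), 'grip_force': 0.0, 'opening': 1.001112048271068}
```

View pics/scene0.png

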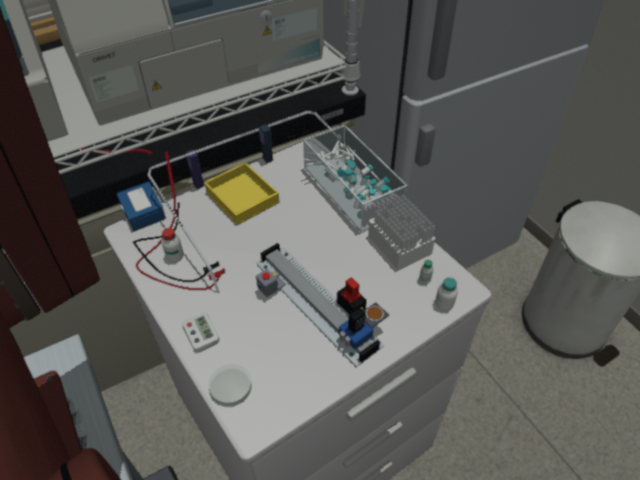

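View pics/side0.png

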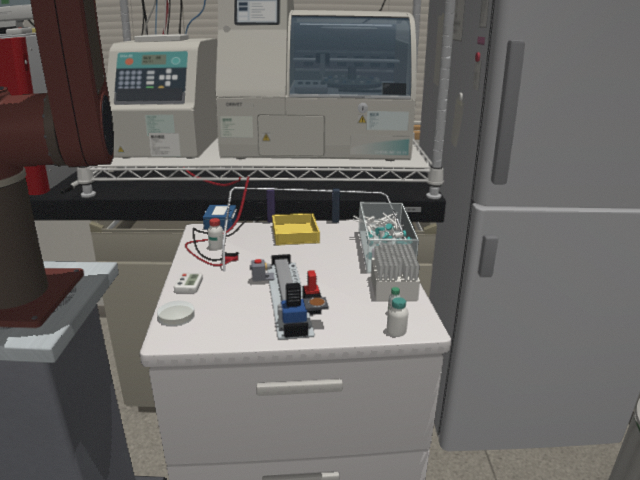

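The scene view shows the rail from about (265,250) to (370,352), the plug at (352,288), the grip at (356,320), the click stop at (267,282) and the tray at (242,192). The side view shows the plug at (312,285), the grip at (293,295) and the tray at (296,230). I'll measure by triangulating the two views.

```bash
cat > h.py <<'E'
from workcell import manip, imaging, readout, ticket
import cv2,numpy as np
from scipy.spatial.transform import Rotation as R
def ray(f,u,v):
    K=f["intrinsics"];k=f["k1"]
    p=cv2.undistortPoints(np.array([[[u,v]]],float),K,np.array([k,0,0,0,0]))[0,0]
    T=f["cam_to_world"];d=T[:3,:3]@np.array([p[0],-p[1],-1]);return T[:3,3],d/np.linalg.norm(d)
def plane(f,u,v,z):
    o,d=ray(f,u,v);return o+d*(z-o[2])/d[2]
def tri(f1,p1,f2,p2):
    o1,d1=ray(f1,*p1);o2,d2=ray(f2,*p2)
    a=np.linalg.lstsq(np.c_[d1,-d2],o2-o1,rcond=None)[0]
    A=o1+d1*a[0];B=o2+d2*a[1];return (A+B)/2,np.linalg.norm(A-B)
def blobs(im,lo,hi,roi=None,mn=15):
    h=cv2.cvtColor(im,cv2.COLOR_BGR2HSV);m=cv2.inRange(h,np.array(lo),np.array(hi))
    if lo[0]==0 and hi[0]<20: m|=cv2.inRange(h,np.array([172,lo[1],lo[2]]),np.array([180,hi[1],hi[2]]))
    if roi: z=np.zeros_like(m);a,b,c,d=roi;z[b:d,a:c]=m[b:d,a:c];m=z
    n,l,s,c=cv2.connectedComponentsWithStats(m)
    return [(s[i],c[i]) for i in range(1,n) if s[i][4]>=mn],m
def tool(v):  # world vector -> tool axes
    return R.from_quat(readout.sense()["eef_rot"]).inv().apply(v)
E
python3 - <<'E'
from h import *
F={n:imaging.grab_frame(n) for n in("scene","side")}
rois={"scene":(230,230,400,370),"side":(230,240,340,340)}
for n,f in F.items():
    for nm,lo,hi,roi in (("red",(0,150,60),(8,255,255),rois[n]),("blue",(105,120,40),(125,255,255),rois[n]),("amber",(5,120,60),(20,255,255),rois[n]),("yellow",(22,120,80),(32,255,255),None)):
        for s,c in blobs(f["image"],lo,hi,roi)[0]: print(n,nm,s,c.round(1), plane(f,*c,50).round(0))
    x,y,w,h=(235,235,160,120) if n=="scene" else (235,245,100,90)
    cv2.imwrite(f"pics/{n}c.png",cv2.resize(f["image"][y:y+h,x:x+w],None,fx=5,fy=5,interpolation=cv2.INTER_CUBIC))
E
```

```text
scene red [263 273   6   6  31] [265.5 275.6] [458.  72.  50.]
scene red [342 278  19  25 229] [351.6 291. ] [563. -26.  50.]
scene blue [339 321  34  28 426] [357.2 333.8] [527. -99.  50.]
scene amber [368 307  14  12 129] [374.4 312.7] [571. -80.  50.]
scene yellow [ 204  163   75   61 2634] [241.1 192.4] [508. 277.  50.]
side red [230 256   7   5  29] [232.8 257.7] [412.  78.  50.]
side red [255 260   6   3  17] [257.4 260.9] [460.  64.  50.]
side red [304 271  15  23 207] [311.4 283.9] [563. -26.  50.]
side blue [282 299  25  24 402] [293.7 312.5] [ 537. -120.   50.]
side amber [310 298  14   7  75] [316.5 301.2] [572. -85.  50.]
side yellow [359 117   6   5  15] [361.7 119.9] [ 773. 1505.   50.]
side yellow [ 272  213   47   32 1296] [295.  228.2] [525. 229.  50.]
```

View pics/scenec.png

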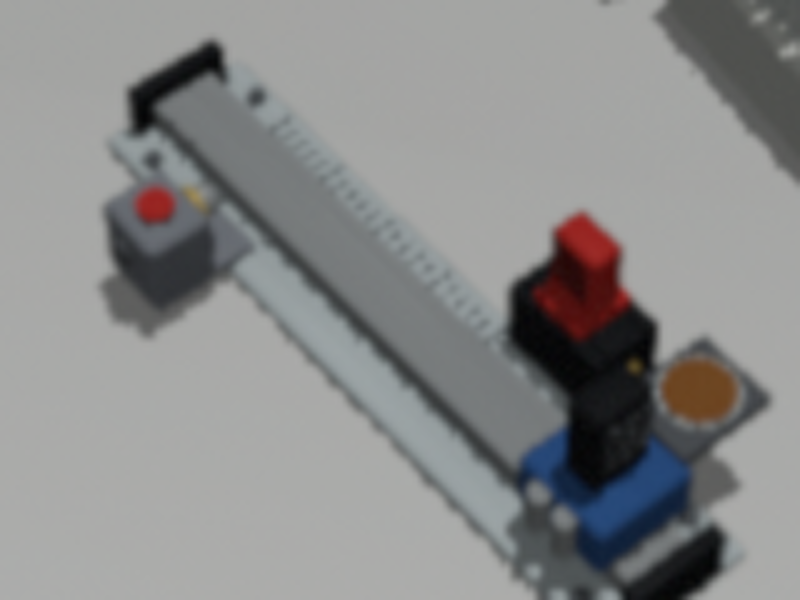

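View pics/wrist0.png

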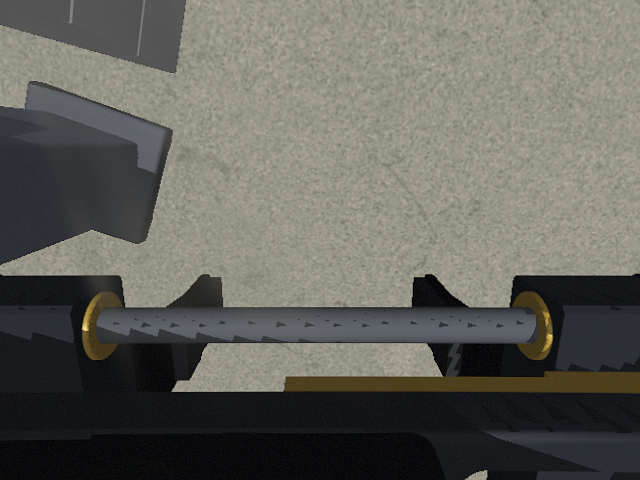

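The crop shows the end-stop top edges at crop (130,95)-(213,45) and (630,585)-(718,530), the plug top at about (587,232), the screw at (155,203) and the grip top at about (612,388). The wrist camera sees only the floor and the fingers.

Run:
```python
from h import *
f=imaging.grab_frame("scene");g=imaging.grab_frame("side");w=imaging.grab_frame("wrist")
P=lambda a,b,z:plane(f,235+a/5,235+b/5,z)
a=(P(130,95,26)+P(213,45,26))/2;b=(P(630,585,26)+P(718,530,26))/2
print("ends",a.round(1),b.round(1),np.linalg.norm(a-b),"yaw",np.arctan2(-(a-b)[0],(a-b)[1]))
for n,q,z in(("plugtop",(587,232),72),("screw",(155,203),45),("griptop",(612,388),80)):print(n,P(*q,z).round(1))
print("plug tri",tri(f,(351.6,291),g,(311.4,283.9)))
# yellow tray: rim corners
for n,F in(("scene",f),("side",g)):
    _,m=blobs(F["image"],(22,120,80),(32,255,255),(200,150,330,260))
    c=max(cv2.findContours(m,0,2)[0],key=cv2.contourArea);q=cv2.approxPolyDP(c,4,True)[:,0]
    print(n,[(tuple(int(v) for v in p),plane(F,*p,28)[:2].round(0),plane(F,*p,0)[:2].round(0)) for p in q])
T=w["cam_to_world"];s=readout.sense();r=R.from_quat(s["eef_rot"])
print("cam in tool",r.inv().apply(T[:3,3]-s["position"]),"look",r.inv().apply(-T[:3,2]),w["intrinsics"][0,0])
tgt=np.array([515,-75,300]);print("to tgt tool",tool(tgt-s["position"]), r.as_matrix().round(3))
```

```text
ends [497.8 141.2  26. ] [ 540.6 -115.9   26. ] 260.61883054763814 yaw 0.16503427876335897
plugtop [564.7 -24.6  72. ]
screw [460.   75.6  45. ]
griptop [535.8 -83.4  80. ]
plug tri (array([563.2417691 , -26.42973709,  50.27545853]), np.float64(0.5289275688931102))
scene [((247, 163), array([564., 375.]), array([576., 407.])), ((204, 182), array([464., 366.]), array([472., 398.])), ((237, 223), array([474., 227.]), array([483., 254.])), ((278, 201), array([567., 241.]), array([579., 268.])), ((277, 192), array([577., 265.]), array([589., 293.]))]
side [((272, 215), array([464., 367.]), array([458., 440.])), ((277, 244), array([488., 193.]), array([483., 256.])), ((318, 241), array([576., 211.]), array([576., 274.])), ((312, 213), array([561., 382.]), array([561., 457.]))]
cam in tool [  69.19412555   -0.20406738 -143.68714305] look [-0.25390206 -0.00140795  0.96722891] 379.0356766056718
to tgt tool [ 460.30377544 -382.10843626  -58.79802661] [[ 0.942  0.334 -0.   ]
 [ 0.334 -0.942  0.   ]
 [ 0.    -0.    -1.   ]]
```

```bash
python3 steer.py '40 -30 0 0 0 -0.11 1 | 80 -60 0 0 0 -0.22 1 | 120 -90 0 0 0 -0.33 1 | 160 -120 0 0 0 -0.44 1 | 200 -150 0 0 0 -0.55 1 | 240 -180 0 0 0 -0.66 1 | 280 -210 0 0 0 -0.77 1 | 320 -240 0 0 0 -0.88 1'
python3 - <<'E'
from h import *
s=readout.sense();x=R.from_quat(s["eef_rot"]).as_matrix()[:,0]
print(tool(np.array([545,-90,240])-s["position"]),np.arctan2(x[1],x[0]))
E
```

```text
clock: 1.2
position: [431.1, -254.1, 241.6]
eef_rot: [0.818, 0.575, 0.0, 0.0]
wrist_force: [-0.2, -0.7, 0.4]
opening: 1.001
grip_force: 0.0
[193.01213801  51.55548143   1.61027013] 1.2251115254531515
```

```bash
python3 steer.py '45 12 0 0 0 -0.13 1 | 90 24 0 0 0 -0.26 1 | 135 36 0 0 0 -0.39 1 | 170 46 0 0 0 -0.511 1 | 193 51.5 0 0 0 -0.511 0.5 | 193 51.5 0 0 0 -0.511 0.5'
python3 - <<'E'
from h import *
f=imaging.grab_frame("wrist");cv2.imwrite("pics/wrist1.png",f["image"])
E
```

```text
clock: 1.8
position: [546.0, -89.6, 241.3]
eef_rot: [0.647, 0.763, 0.0, -0.0]
wrist_force: [-0.6, 0.2, -0.7]
opening: 0.891
grip_force: 0.0
```

View pics/wrist1.png

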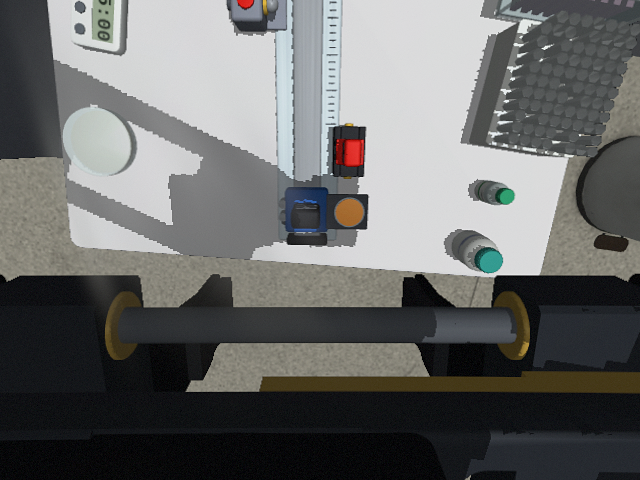

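The wrist view shows the rail running almost vertically, the plug top at (354,150), the grip at (305,210), the filter disc at (349,212), the click stop at (250,5), and the two bottles clear on the right. I'll get exact numbers from masks.

Run:
```python
from h import *
f=imaging.grab_frame("wrist");im=f["image"];s=readout.sense()
_,m=blobs(im,(0,150,60),(8,255,255),(320,110,390,190))
v=im[:,:,2].copy();v[m==0]=0
t=(v>0.8*v.max()).astype(np.uint8);c=max(cv2.findContours(t,0,2)[0],key=cv2.contourArea);r=cv2.minAreaRect(c);print("plug top rect",r,plane(f,*r[0],72).round(1))
x,y,w,h=cv2.boundingRect(m);print("all red",x,y,w,h)
am=blobs(im,(5,120,60),(20,255,255),(320,180,390,240))[0]; a=max(am,key=lambda q:q[0][4]);pa=plane(f,*a[1],44);print("amber",a[1],pa.round(1))
bl=blobs(im,(105,120,40),(125,255,255),(270,170,335,250));b=cv2.boundingRect(bl[1]);print("blue bbox",b,[plane(f,*q,42).round(1)[:2] for q in((b[0],b[1]),(b[0]+b[2],b[1]+b[3]))])
# rail right edge and left edge: light-blue ruler vs white table
g=cv2.cvtColor(im,cv2.COLOR_BGR2GRAY)
L=cv2.createLineSegmentDetector().detect(g)[0][:,0]
for l in L:
    d=l[2:]-l[:2]
    if abs(d[0])<12 and np.hypot(*d)>50 and 260<l[0]<360:
        z=0 if l[0]<283 or l[0]>335 else 18
        p=plane(f,*l[:2],z);q=plane(f,*l[2:],z);e=p-q;e=e if e[1]>0 else -e;print("line",l.round(1),z,np.arctan2(-e[0],e[1]).round(4),p[:2].round(1),q[:2].round(1))
for q in blobs(im,(0,150,60),(8,255,255),(200,0,300,30))[0]:print("screw",q)
x=R.from_quat(s["eef_rot"]).as_matrix()[:,0];print("tool x yaw",np.arctan2(x[1],x[0])-np.pi/2,s["position"])
cv2.imwrite("pics/w1c.png",cv2.resize(im[100:260,230:430],None,fx=3.7,fy=3.7,interpolation=cv2.INTER_CUBIC))
```

```text
plug top rect ((354.5, 150.5), (23.0, 13.0), 90.0) [564.8 -24.7  72. ]
all red 337 137 29 28
amber [350.27272727 210.36013986] [573.7 -77.6  44. ]
blue bbox (287, 186, 42, 44) [array([513.6, -65.3]), array([557.8, -99.2])]
line [324.1   0.6 322.1 171.9] 18 0.1549 [521.1  92.5] [543.3 -49.6]
line [277.6  51.9 279.8 165.6] 0 0.1577 [484.9  50.2] [501.1 -51.7]
line [295.5   0.6 296.3 178.1] 18 0.1529 [497.   88.5] [519.8 -59.4]
line [343.8   0.6 340.8 116.9] 0 0.1536 [537.8 101. ] [552.9   3.6]
line [338.3 119.4 341.    0.6] 0 0.1546 [550.9   1. ] [535.3 100.6]
line [319.3 173.1 321.6   0.6] 18 0.1515 [540.9 -51.2] [519.   92.2]
screw (array([239,   0,  16,   7,  77], dtype=int32), array([246.4025974 ,   2.22077922]))
tool x yaw 0.16220792090256775 [544.75444262 -91.98985625 241.09393605]
```

View pics/w1c.png

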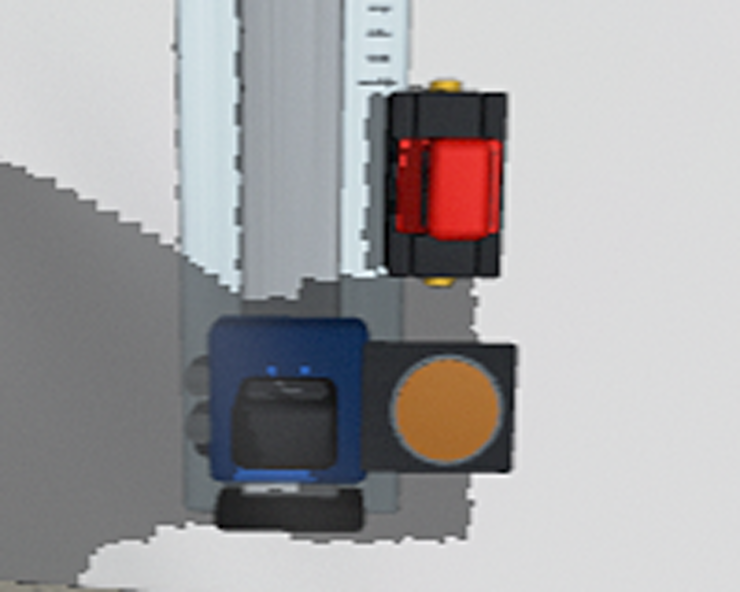

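The enlarged view confirms the rail frame, with yaw of about 0.154. The plug is at (564.8,-24.7) and the grip at about (535.8,-83.4). Next I move above the plug.

```bash
cat > to.py <<'E'
import sys;from h import *
x,y,z,yaw=map(float,sys.argv[1:5])
s=readout.sense();M=R.from_quat(s["eef_rot"]).as_matrix()[:,0]
d=yaw-np.arctan2(M[1],M[0]);d=(d+np.pi)%(2*np.pi)-np.pi
print("clk",s["clock"],"pos",s["position"].round(1),"delta",tool(np.array([x,y,z])-s["position"]).round(1),"rz",round(-d,3),"F",s["wrist_force"].round(1),"op",round(s["opening"],3),s["grip_force"])
E
python3 to.py 564.8 -24.7 125 1.725
```

```text
clk 1.9 pos [544.8 -92.  241.1] delta [ 63.2  30.7 116.1] rz 0.008 F [ 0.4 -0.  -0. ] op 0.816 0.0
```

```bash
python3 steer.py '20 10 38 0 0 0.008 0.5 | 42 20 77 0 0 0.008 0.5 | 63 31 116 0 0 0.008 0.5 | 63 31 116 0 0 0.008 0.5 | 63 31 116 0 0 0.008 0.5' && python3 to.py 564.8 -24.7 64 1.725
```

```text
clock: 2.4
position: [564.4, -26.0, 124.7]
eef_rot: [0.651, 0.759, -0.001, -0.001]
wrist_force: [0.8, -0.1, 1.4]
opening: 0.507
grip_force: 0.0
clk 2.4 pos [564.4 -26.  124.7] delta [ 1.2  0.7 60.6] rz -0.001 F [ 0.8 -0.1  1.4] op 0.507 0.0
```

```bash
python3 steer.py '1 0.5 20 0 0 0 0.5 | 1 0.5 40 0 0 0 0.5 | 1 0.5 55 0 0 0 0.5 | 1 0.5 60 0 0 0 0.5 | 1 0.5 60 0 0 0 0.5' && python3 to.py 564.8 -24.7 64 1.725
python3 - <<'E'
from h import *
f=imaging.grab_frame("scene");cv2.imwrite("pics/s2.png",cv2.resize(f["image"][220:380,250:450],None,fx=3.7,fy=3.7,interpolation=cv2.INTER_CUBIC))
E
```

```text
clock: 2.9
position: [565.7, -24.8, 65.6]
eef_rot: [0.651, 0.759, -0.0, 0.0]
wrist_force: [0.0, -0.4, -0.1]
opening: 0.502
grip_force: 0.0
clk 2.9 pos [565.7 -24.8  65.6] delta [ 0.3 -0.9  1.6] rz -0.002 F [ 0.  -0.4 -0.1] op 0.502 0.0
```

View pics/s2.png

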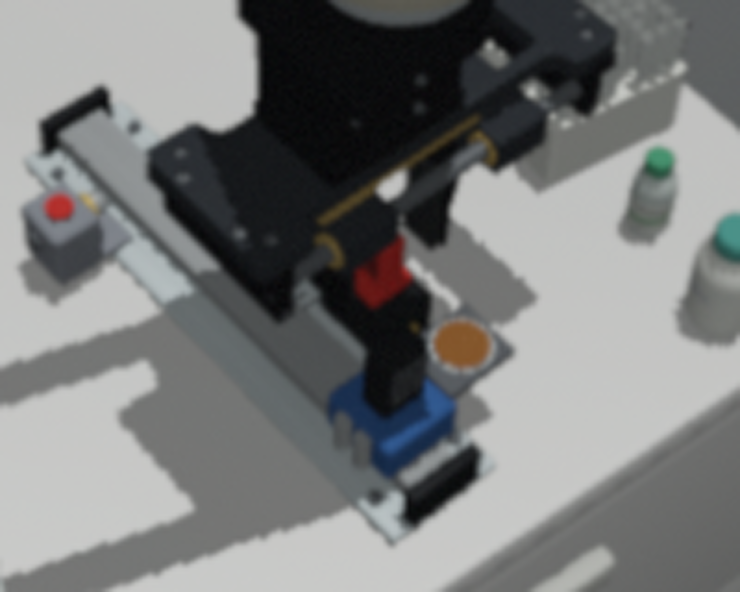

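The fingers straddle the red grip at crop (380,265) and clear everything else. I close now.

```bash
python3 steer.py '0 0 1 0 0 0 0.1 | 0 0 1 0 0 0 0.1 | 0 0 1 0 0 0 0.0 | 0 0 1 0 0 0 0.0 | 0 0 1 0 0 0 0.0 | 0 0 1 0 0 0 0.0'; python3 to.py 564.8 -24.7 115 1.725
```

```text
clock: 3.55
position: [565.5, -24.0, 64.5]
eef_rot: [0.651, 0.759, -0.0, -0.0]
wrist_force: [-2.7, -0.3, 3.4]
opening: 0.157
grip_force: 30.0
clk 3.55 pos [565.5 -24.   64.5] delta [ -0.5  -0.9 -50.5] rz -0.001 F [-2.7 -0.3  3.4] op 0.157 30.000337259843946
```

```bash
python3 steer.py '0 0 -2 0 0 0 0 | 0 0 -4 0 0 0 0 | 0 0 -6 0 0 0 0 | 0 0 -8 0 0 0 0 | 0 0 -11 0 0 0 0 | 0 0 -14 0 0 0 0 | 0 0 -17 0 0 0 0 | 0 0 -20 0 0 0 0'; python3 to.py 564.8 -24.7 115 1.725
```

```text
clock: 4.35
position: [565.7, -24.0, 84.9]
eef_rot: [0.651, 0.759, 0.0, 0.0]
wrist_force: [-3.6, 0.6, -3.1]
opening: 0.162
grip_force: 30.0
clk 4.35 pos [565.7 -24.   84.9] delta [ -0.5  -1.  -30.1] rz -0.001 F [-3.6  0.6 -3.1] op 0.162 29.99949826626107
```

```bash
python3 steer.py '0 0 -5 0 0 0 0 | 0 0 -10 0 0 0 0 | 0 0 -15 0 0 0 0 | 0 0 -30 0 0 0 0 | 0 0 -60 0 0 0 0 | 0 0 -90 0 0 0 0 | 0 0 -110 0 0 0 0 | 0 0 -110 0 0 0 0'; python3 to.py 518 312 195 1.725
python3 - <<'E'
from h import *
f=imaging.grab_frame("scene");g=imaging.grab_frame("side");w=imaging.grab_frame("wrist")
cv2.imwrite("pics/w3.png",np.hstack([cv2.resize(f["image"][90:390,110:430],(426,400)),cv2.resize(g["image"][180:340,200:420],(374,400))[:, :374]]))
print("wire corner",tri(f,(150,175),g,(230,190)),tri(f,(315,114),g,(390,191)), "front",tri(f,(215,285),g,(223,268)))
E
```

```text
clock: 5.15
position: [568.7, -24.5, 199.7]
eef_rot: [0.651, 0.759, 0.002, 0.004]
wrist_force: [0.5, 0.5, -0.3]
opening: 0.16
grip_force: 30.0
clk 5.15 pos [568.7 -24.5 199.7] delta [340.3   1.2   3.7] rz -0.001 F [ 0.5  0.5 -0.3] op 0.16 29.999877149239182
wire corner (array([365.56917629, 363.54295547,  92.51037243]), np.float64(0.21969221939725575)) (array([748.05701031, 403.26935183,  74.44505934]), np.float64(15.543974365748559)) front (array([383.57263738, 131.52128521,   2.75381378]), np.float64(6.0389673168405515))
```

View pics/w3.png

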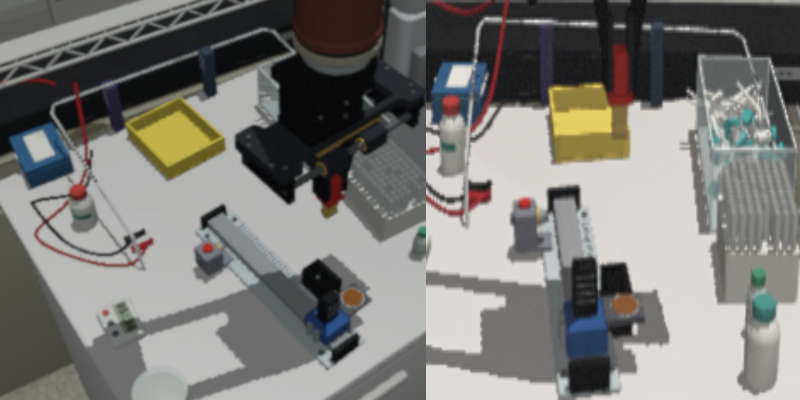

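The plug is out and hanging in the fingers, at (330,190) in the left panel, and the carriage has not moved. I carry it to the tray with a forward tilt so that it lies down along the tray's length.

```bash
python3 steer.py '40 0 0 0 0 0 0 | 88 0 0 0 0 0 0 | 136 0 0 0 0.08 0 0 | 184 0 0 0 0.18 0 0 | 232 0 0 0 0.28 0 0 | 280 0 0 0 0.38 0 0 | 320 0 0 0 0.48 0 0 | 343 0 0 0 0.5 0 0'; python3 steer.py '0 0 0 0 0 0 0 | 0 0 0 0 0 0 0'; python3 to.py 519 316 100 1.725;python3 to.py 519 316 64 1.725
python3 - <<'E'
from h import *
s=readout.sense();print(R.from_quat(s["eef_rot"]).as_matrix().round(2),s["joint_pos"].round(2))
E
```

```text
clock: 6.1
position: [511.3, 316.1, 191.2]
eef_rot: [0.631, 0.735, 0.16, -0.191]
wrist_force: [0.1, -0.3, -1.3]
opening: 0.159
grip_force: 30.0
clock: 6.3
position: [512.5, 314.6, 192.5]
eef_rot: [0.631, 0.736, 0.16, -0.188]
wrist_force: [-0.9, 0.2, -0.4]
opening: 0.158
grip_force: 30.0
clk 6.3 pos [512.5 314.6 192.5] delta [-44.    6.9  81.4] rz -0.002 F [-0.9  0.2 -0.4] op 0.158 30.000053588300943
clk 6.3 pos [512.5 314.6 192.5] delta [-61.2   7.  113. ] rz -0.002 F [-0.9  0.2 -0.4] op 0.158 30.000053588300943
[[-0.13  0.99 -0.08]
 [ 0.87  0.15  0.47]
 [ 0.48 -0.   -0.88]] [ 0.15  0.15  1.78  0.53  1.26 -0.18]
```

Descend, slowing near the floor and watching the force.

```bash
python3 steer.py '-15 2 27 0 0 0 0 | -30 4 54 0 0 0 0 | -45 6 82 0 0 0 0 | -52 7 96 0 0 0 0 | -56 7 103 0 0 0 0 | -56 7 103 0 0 0 0'; python3 to.py 519 316 64 1.725
```

```text
clock: 6.9
position: [520.0, 315.8, 76.3]
eef_rot: [0.631, 0.735, 0.16, -0.188]
wrist_force: [-0.7, -0.7, -0.3]
opening: 0.154
grip_force: 30.0
clk 6.9 pos [520.  315.8  76.3] delta [-5.6 -1.  11. ] rz -0.003 F [-0.7 -0.7 -0.3] op 0.154 29.99977537896484
```

```bash
python3 steer.py '-1.5 0 3 0 0 0 0 | -3 0 5.5 0 0 0 0 | -4.5 0 8 0 0 0 0 | -4.5 0 8 0 0 0 0';python3 steer.py '-0.7 0 1.3 0 0 0 0 | -1.4 0 2.6 0 0 0 0 | -1.4 0 2.6 0 0 0 0'
```

```text
clock: 7.3
position: [520.3, 316.2, 68.0]
eef_rot: [0.631, 0.736, 0.161, -0.188]
wrist_force: [-0.3, 0.6, -1.2]
opening: 0.159
grip_force: 30.0
clock: 7.6
position: [520.1, 316.2, 64.7]
eef_rot: [0.631, 0.735, 0.161, -0.188]
wrist_force: [0.6, -0.3, -0.3]
opening: 0.156
grip_force: 30.0
```

```bash
python3 steer.py '-0.7 0 1.3 0 0 0 0 | -1.4 0 2.6 0 0 0 0 | -1.4 0 2.6 0 0 0 0';python3 steer.py '0 0 0 0 0 0 0.35 | 0 0 0 0 0 0 0.45 | 0 0 0 0 0 0 0.45 | 0 0 0 0 0 0 0.45 | 0 0 0 0 0 0 0.45';python3 steer.py '0 0 -30 0 0 0 0.45 | 0 0 -60 0 0 0 0.45 | 0 0 -95 0 0 0 0.45 | 0 0 -130 0 0 0 0.45 | 0 0 -130 0 0 0 0.45'
python3 - <<'E'
from h import *
f=imaging.grab_frame("scene");g=imaging.grab_frame("side")
cv2.imwrite("pics/p4.png",np.hstack([cv2.resize(f["image"][140:260,180:300],(400,400)),cv2.resize(g["image"][190:270,255:335],(400,400))]))
E
python3 to.py 535.8 -83.4 200 0.154
```

```text
clock: 7.9
position: [520.1, 316.1, 61.6]
eef_rot: [0.631, 0.735, 0.161, -0.188]
wrist_force: [-0.1, 0.1, -0.9]
opening: 0.155
grip_force: 30.0
clock: 8.4
position: [520.3, 316.2, 62.0]
eef_rot: [0.631, 0.735, 0.161, -0.188]
wrist_force: [0.5, 0.7, 0.3]
opening: 0.436
grip_force: 0.0
clock: 8.9
position: [533.4, 253.4, 181.3]
eef_rot: [0.631, 0.736, 0.164, -0.184]
wrist_force: [0.9, 0.5, -0.0]
opening: 0.454
grip_force: 0.0
clk 9.0 pos [530.5 254.3 176.8] delta [-282.5  -45.9 -180.8] rz 1.57 F [ 0.4  0.  -0.1] op 0.447 0.0
```

View pics/p4.png

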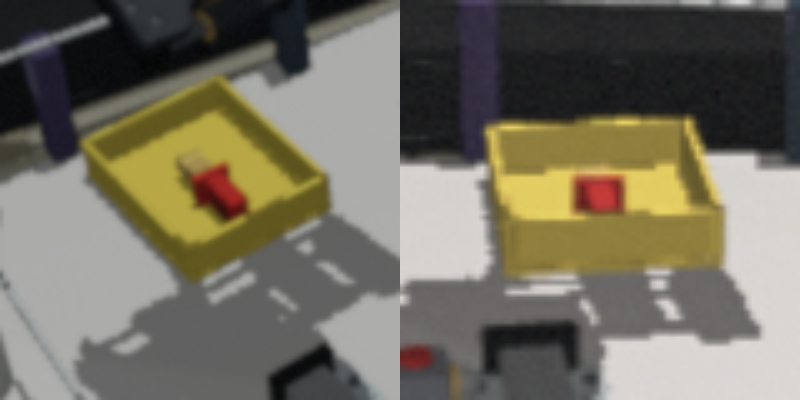

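The plug lies inside the tray, centred at left panel (215,185). Next I level the tool and look at the click stop from above.

```bash
python3 to.py 515 -10 240 1.725
```

```text
clk 9.0 pos [530.5 254.3 176.8] delta [-196.9  -55.2 -179.6] rz -0.001 F [ 0.4  0.  -0.1] op 0.447 0.0
```

```bash
python3 steer.py '-33 -9 -30 0 -0.1 0 0.6 | -66 -18 -60 0 -0.2 0 0.6 | -99 -27 -90 0 -0.3 0 0.6 | -132 -36 -120 0 -0.4 0 0.6 | -165 -45 -150 0 -0.5 0 0.6 | -197 -55 -180 0 -0.5 0 0.6 | -197 -55 -180 0 -0.5 0 0.6 | -197 -55 -180 0 -0.5 0 0.6'
python3 - <<'E'
from h import *
f=imaging.grab_frame("wrist");im=f["image"];s=readout.sense();print(s["position"],R.from_quat(s["eef_rot"]).as_matrix().round(3)[:,2])
c,sn=np.cos(.154),np.sin(.154);rl=lambda p:(np.array([c*p[0]+sn*p[1],-sn*p[0]+c*p[1]])).round(1)
for nm,lo,hi in(("red",(0,150,60),(8,255,255)),("yel",(18,120,80),(32,255,255))):
  for q in blobs(im,lo,hi,(0,0,640,270))[0]:print(nm,q[0],q[1].round(1),plane(f,*q[1],45).round(1),"rail",rl(plane(f,*q[1],45)))
cv2.imwrite("pics/w5.png",im)
u,v=[int(k) for k in (blobs(im,(0,150,60),(8,255,255),(0,0,640,270))[0] or [(0,(250,120))])[0][1]]
x0,y0=max(u-60,0),max(v-45,0);print(x0,y0);cv2.imwrite("pics/w5c.png",cv2.resize(im[y0:y0+100,x0:x0+130],None,fx=6,fy=6,interpolation=cv2.INTER_CUBIC))
E
```

```text
clock: 9.8
position: [514.3, -9.9, 238.1]
eef_rot: [0.652, 0.759, -0.0, -0.001]
wrist_force: [-0.0, 0.2, 0.4]
opening: 0.6
grip_force: 0.0
[514.2313948   -9.24810621 237.92741926] [-0.002  0.001 -1.   ]
red [145   0  38  35 232] [163.4  17. ] [369.1 134.   45. ] rail [385.3  75.8]
red [192   8  36  21 359] [211.2  18.3] [406.5 139.   45. ] rail [423.  75.]
red [110  89   9  10  67] [114.1  93.6] [331.5  70.9  45. ] rail [338.4  19.2]
red [262 103  17  17 210] [270.  110.9] [460.7  77.3  45. ] rail [467.1   5.8]
yel [286 103   5  18  68] [287.7 112. ] [475.5  78.7  45. ] rail [481.9   4.9]
yel [363 214   8   4  22] [366.6 215.4] [557.5   1.8  45. ] rail [551.2 -83.7]
103 0
```

View pics/w5c.png

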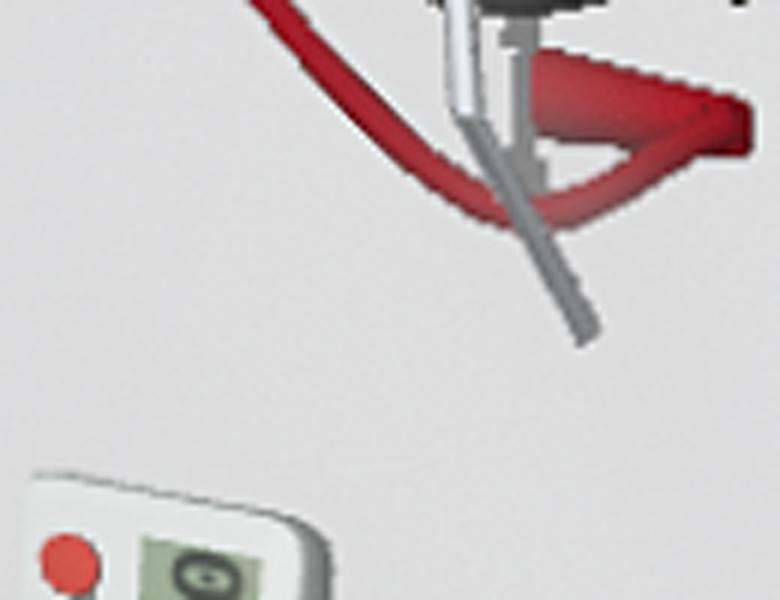

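The crop landed on the cables, the cart's wire guard and the timer, so it's no use as a picture. The masks did find the stop: the screw at wrist pixel (270,111) and the bush at (288,112). Both put the ball at rail y of about 5.8, so the travel is about 170 mm from the grip at -164.4. Now I approach the grip.

```bash
python3 to.py 535.8 -83.4 130 0.154
```

```text
clk 9.85 pos [514.2  -9.2 237.9] delta [-76.7  10.3 107.8] rz 1.57 F [0.1 0.7 0. ] op 0.598 0.0
```

```bash
python3 steer.py '-11 1.5 0 0 0 0.15 0.5 | -22 3 0 0 0 0.3 0.5 | -33 4.5 0 0 0 0.45 0.5 | -44 6 0 0 0 0.6 0.5 | -55 7.5 0 0 0 0.75 0.5 | -66 9 0 0 0 0.9 0.5 | -77 10 0 0 0 1.05 0.5 | -77 10 0 0 0 1.2 0.5'; python3 steer.py '0 0 35 0 0 0.15 0.5 | 0 0 70 0 0 0.3 0.5 | 0 0 108 0 0 0.37 0.5 | 0 0 108 0 0 0.37 0.5 | 0 0 108 0 0 0.37 0.5';python3 to.py 535.8 -83.4 64 0.154
python3 - <<'E'
from h import *
f=imaging.grab_frame("scene");g=imaging.grab_frame("side");w=imaging.grab_frame("wrist")
cv2.imwrite("pics/g6.png",np.hstack([cv2.resize(f["image"][250:380,290:420],(400,400)),cv2.resize(g["image"][240:340,245:345],(400,400))]))
E
```

```text
clock: 10.65
position: [536.5, -83.8, 237.8]
eef_rot: [0.967, 0.256, -0.001, -0.001]
wrist_force: [-0.5, -0.2, 0.8]
opening: 0.501
grip_force: 0.0
clock: 11.15
position: [535.8, -83.1, 130.6]
eef_rot: [0.997, 0.079, -0.002, -0.001]
wrist_force: [-0.1, 0.0, -0.1]
opening: 0.497
grip_force: 0.0
clk 11.15 pos [535.8 -83.1 130.6] delta [ 0.2  0.4 66.6] rz 0.003 F [-0.1  0.  -0.1] op 0.497 0.0
```

View pics/g6.png

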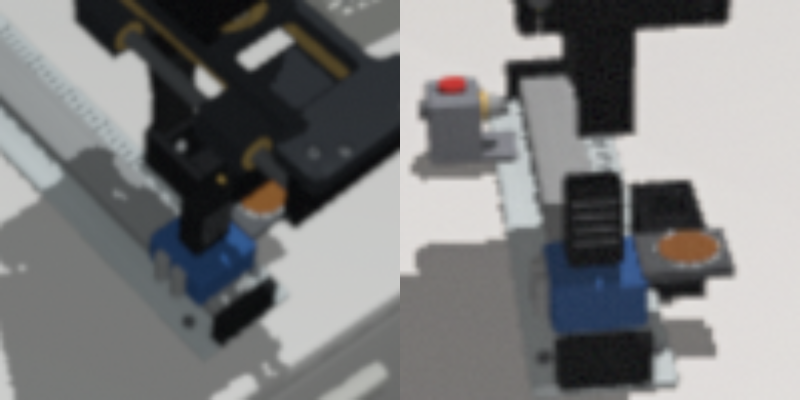

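The open fingers are centred over the black grip, at (205,215) in the left panel, and the click stop and rail ahead are clear. I descend and close.

```bash
python3 steer.py '0 0.4 25 0 0 0 0.5 | 0 0.4 45 0 0 0 0.5 | 0 0.4 58 0 0 0 0.5 | 0 0.4 66 0 0 0 0.5 | 0 0.4 66 0 0 0 0.5';python3 steer.py '0 0 0 0 0 0 0.2 | 0 0 0 0 0 0 0.1 | 0 0 0 0 0 0 0 | 0 0 0 0 0 0 0 | 0 0 0 0 0 0 0'; python3 to.py 535.8 -83.4 64 0.154
```

```text
clock: 11.8
position: [536.5, -84.9, 65.3]
eef_rot: [0.997, 0.077, -0.0, -0.0]
wrist_force: [-0.4, -0.7, -0.6]
opening: 0.495
grip_force: 0.0
clock: 12.3
position: [536.9, -84.9, 66.0]
eef_rot: [0.997, 0.077, 0.0, 0.0]
wrist_force: [-0.7, 1.1, 2.2]
opening: 0.18
grip_force: 30.0
clk 12.3 pos [536.9 -84.9  66. ] delta [-0.9 -1.7  2. ] rz -0.0 F [-0.7  1.1  2.2] op 0.18 29.999948786571622
```

```bash
python3 steer.py '0 -2 0 0 0 0 0 | 0 -5 0 0 0 0 0 | 0 -9 0 0 0 0 0 | 0 -13 0 0 0 0 0 | 0 -17 0 0 0 0 0 | 0 -20 0 0 0 0 0'; python3 to.py 510 82 65 0.154; python3 steer.py '0 -4 0 0 0 0 0 | 0 -8 0 0 0 0 0 | 0 -12 0 0 0 0 0 | 0 -16 0 0 0 0 0 | 0 -20 0 0 0 0 0 | 0 -24 0 0 0 0 0 | 0 -28 0 0 0 0 0 | 0 -32 0 0 0 0 0';  python3 to.py 510 82 65 0.154
```

```text
clock: 12.9
position: [533.8, -64.8, 66.0]
eef_rot: [0.997, 0.077, 0.0, 0.0]
wrist_force: [0.2, -2.5, 5.0]
opening: 0.181
grip_force: 30.0
clk 12.9 pos [533.8 -64.8  66. ] delta [  -1.  -148.7    0.9] rz 0.0 F [ 0.2 -2.5  5. ] op 0.181 29.99971641227603
clock: 13.7
position: [528.9, -33.2, 66.0]
eef_rot: [0.997, 0.077, 0.0, 0.0]
wrist_force: [0.1, -1.2, 5.5]
opening: 0.184
grip_force: 30.0
clk 13.7 pos [528.9 -33.2  66. ] delta [  -1.  -116.7    0.9] rz 0.0 F [ 0.1 -1.2  5.5] op 0.184 29.99972916673869
```

```bash
python3 steer.py '0 -4 0 0 0 0 0 | 0 -8 0 0 0 0 0 | 0 -12 0 0 0 0 0 | 0 -16 0 0 0 0 0 | 0 -20 0 0 0 0 0 | 0 -24 0 0 0 0 0 | 0 -28 0 0 0 0 0 | 0 -32 0 0 0 0 0'; python3 steer.py '0 -4 0 0 0 0 0 | 0 -8 0 0 0 0 0 | 0 -12 0 0 0 0 0 | 0 -16 0 0 0 0 0 | 0 -20 0 0 0 0 0 | 0 -24 0 0 0 0 0 | 0 -28 0 0 0 0 0 | 0 -32 0 0 0 0 0';python3 steer.py '0 -4 0 0 0 0 0 | 0 -8 0 0 0 0 0 | 0 -12 0 0 0 0 0 | 0 -16 0 0 0 0 0 | 0 -20 0 0 0 0 0 | 0 -24 0 0 0 0 0'
cat >> h.py <<'E'
def meas():
    f=imaging.grab_frame("scene");g=imaging.grab_frame("side");c,sn=np.cos(.154),np.sin(.154)
    s=readout.sense();p=s["position"];F=s["wrist_force"];print("clk",s["clock"],"TCP y'",round(-sn*p[0]+c*p[1],2),"x'",round(c*p[0]+sn*p[1],2),"Fy'",round(-sn*F[0]+c*F[1],2),"F",F.round(1),"op",round(s["opening"],3))
E
python3 -c "
from h import *
meas()"
```

```text
clock: 14.5
position: [524.0, -1.6, 66.0]
eef_rot: [0.997, 0.077, 0.0, 0.0]
wrist_force: [-0.2, -1.7, 5.0]
opening: 0.182
grip_force: 30.0
clock: 15.3
position: [519.1, 30.1, 66.0]
eef_rot: [0.997, 0.077, 0.0, 0.0]
wrist_force: [-0.1, -1.3, 5.1]
opening: 0.182
grip_force: 30.0
clock: 15.9
position: [515.4, 53.8, 65.9]
eef_rot: [0.997, 0.077, 0.0, 0.0]
wrist_force: [0.7, -1.9, 4.2]
opening: 0.18
grip_force: 30.0
clk 16.0 TCP y' -25.32 x' 517.51 Fy' 0.27 F [-0.6  0.2  6.7] op 0.182
```

```bash
python3 steer.py '0 -2 0 0 0 0 0 | 0 -4 0 0 0 0 0 | 0 -6 0 0 0 0 0 | 0 -8 0 0 0 0 0 | 0 -10 0 0 0 0 0 | 0 -12 0 0 0 0 0 | 0 -14 0 0 0 0 0'; python3 -c "
from h import *
meas()"; for i in 1; do python3 steer.py '0 -1 0 0 0 0 0 | 0 -2 0 0 0 0 0' | grep -E "pos|force"; done;  python3 steer.py '0 -1 0 0 0 0 0 | 0 -2 0 0 0 0 0' | grep -E "pos|wrist_f"; python3 steer.py '0 -1 0 0 0 0 0 | 0 -2 0 0 0 0 0' | grep -E "pos|wrist_f"; python3 -c "
from h import *
meas()"
```

```text
clock: 16.7
position: [513.2, 67.6, 66.0]
eef_rot: [0.997, 0.077, 0.0, 0.0]
wrist_force: [-0.1, -1.8, 5.5]
opening: 0.184
grip_force: 30.0
clk 16.8 TCP y' -11.65 x' 517.53 Fy' -0.73 F [-0.5 -0.8  6. ] op 0.179
position: [512.9, 69.6, 66.0]
wrist_force: [0.5, -1.8, 5.3]
grip_force: 30.0
position: [512.6, 71.5, 66.0]
wrist_force: [0.3, -2.3, 6.1]
position: [512.3, 73.3, 65.9]
wrist_force: [-0.8, -4.0, 5.6]
clk 17.5 TCP y' -6.11 x' 517.54 Fy' -2.88 F [-0.2 -2.9  5. ] op 0.181
```

```bash
python3 steer.py '0 -1 0 0 0 0 0' | grep -E "pos|wrist_f"; python3 steer.py '0 -1 0 0 0 0 0' | grep -E "pos|wrist_f"; python3 steer.py '0 -1 0 0 0 0 0' | grep -E "pos|wrist_f"; python3 steer.py '0 -1 0 0 0 0 0' | grep -E "pos|wrist_f"; python3 steer.py '0 -1 0 0 0 0 0' | grep -E "pos|wrist_f"; python3 steer.py '0 -1 0 0 0 0 0' | grep -E "pos|wrist_f"; python3 steer.py '0 -1 0 0 0 0 0' | grep -E "pos|wrist_f"; python3 -c "
from h import *
meas()"
```

```text
position: [512.3, 73.7, 66.0]
wrist_force: [0.1, -7.9, 4.9]
position: [512.2, 74.2, 65.9]
wrist_force: [0.9, -7.7, 5.5]
position: [512.2, 74.5, 66.0]
wrist_force: [0.9, -11.7, 4.3]
position: [512.2, 74.8, 66.0]
wrist_force: [1.8, -16.5, 3.8]
position: [512.2, 75.0, 66.0]
wrist_force: [2.5, -19.8, 3.6]
position: [511.9, 76.5, 66.0]
wrist_force: [1.6, -13.4, 4.6]
position: [511.7, 78.3, 66.0]
wrist_force: [0.7, -6.9, 5.8]
clk 18.3 TCP y' -0.1 x' 517.61 Fy' -4.06 F [ 0.2 -4.1  4.8] op 0.182
```

```bash
python3 steer.py '0 -1 0 0 0 0 0' | grep -E "pos|wrist_f"; python3 steer.py '0 -1 0 0 0 0 0' | grep -E "pos|wrist_f"; python3 steer.py '0 -1 0 0 0 0 0' | grep -E "pos|wrist_f"; python3 steer.py '0 -1 0 0 0 0 0' | grep -E "pos|wrist_f"; python3 -c "
from h import *
meas()"
```

```text
position: [511.3, 80.4, 65.9]
wrist_force: [0.0, -3.5, 5.2]
position: [511.0, 82.3, 66.0]
wrist_force: [-0.4, 1.3, 7.6]
position: [510.7, 83.8, 65.9]
wrist_force: [-0.4, -0.6, 6.0]
position: [510.6, 84.5, 65.9]
wrist_force: [-1.5, -1.4, 6.9]
clk 18.8 TCP y' 5.36 x' 517.52 Fy' -1.69 F [ 0.6 -1.6  5.7] op 0.18
```

```bash
python3 steer.py '0 0 0 0 0 0 0 | 0 0 0 0 0 0 0' | grep -E "pos|wrist_f"; python3 steer.py '0 -0.5 0 0 0 0 0 | 0 -0.5 0 0 0 0 0' | grep -E "pos|wrist_f"
python3 - <<'E'
from h import *
meas();meas()
f=imaging.grab_frame("scene");g=imaging.grab_frame("side")
cv2.imwrite("pics/e7.png",np.hstack([cv2.resize(f["image"][240:330,230:320],(400,400),interpolation=2),cv2.resize(g["image"][235:305,240:310],(400,400),interpolation=2)]))
E
```

```text
position: [510.6, 84.6, 65.9]
wrist_force: [-0.5, -1.0, 5.7]
position: [510.5, 84.9, 65.9]
wrist_force: [-1.4, -2.7, 6.5]
clk 19.3 TCP y' 5.6 x' 517.52 Fy' -1.75 F [-0.7 -1.9  5.9] op 0.182
clk 19.4 TCP y' 5.61 x' 517.49 Fy' -2.2 F [-0.  -2.2  6.1] op 0.184
```

View pics/e7.png

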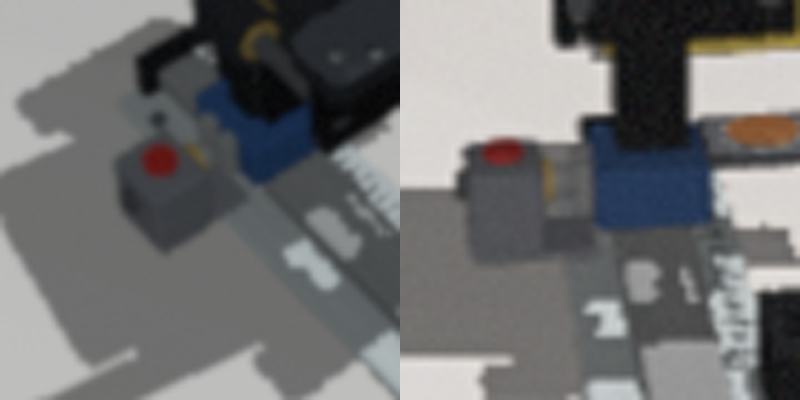

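The ridges straddle the stop's ball, at about (205,145) in the left panel and (570,175) in the right. The measured position of 5.6 agrees with the 5.8 estimate, and the force has passed its peak and the pull-in. I ease off the leftover push and hand the job in.

```bash
python3 steer.py '0 0.5 0 0 0 0 0 | 0 0.5 0 0 0 0 0 | 0 0.5 0 0 0 0 0'
python3 - <<'E'
from h import *
meas();meas();print(ticket.finish_job())
E
```

```text
clock: 19.8
position: [510.6, 84.8, 66.0]
eef_rot: [0.997, 0.077, 0.0, -0.0]
wrist_force: [-0.8, 0.1, 5.8]
opening: 0.182
grip_force: 30.0
clk 19.9 TCP y' 5.51 x' 517.51 Fy' -0.36 F [ 0.2 -0.3  6. ] op 0.179
clk 20.0 TCP y' 5.51 x' 517.53 Fy' -0.23 F [-0.8 -0.4  5.5] op 0.183
the job is handed in; nothing more can be done
None
```

I handed the job in at 20.0 s: the plug lies in the yellow tray, and the carriage is at the click stop with its notch on the ball by position, force and picture, the fingers still closed on the grip; the hand-in gave no verdict.

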